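# Lay the tall toner bottle down in its fold-down cradle

### The arm

A 6-joint arm with a two-finger parallel gripper is mounted at the origin on the work surface. World frame = base frame: x ahead of the robot, y to its left, z up, the work surface at z = 0. Lengths are in m, angles in rad, forces in N, time in s.
With the tool pointing down it reaches from about 0.325 to 0.9 m from the base axis. Payload 6.1 kg.
Tool frame: the origin (TCP) lies midway between the tips of the shut fingers; the grasp point (between the pads) lies bot.grip_point_offset behind it (bot.grip_point_offset is the distance from the TCP to the grasp point, in m); x points along the fingers, y is the direction in which the jaws open and shut, and the axes are right-handed (so a half turn about x gives the same grasp; the last joint's range is limited). The gripper opens to 85 mm and grips with 20 to 120 N. Pads are 22 mm wide; open, the fingers measure 114 mm over their backs; the gripper's body (76 mm by 85 mm) begins 54 mm behind the grasp point. The pads swing forward as they close: fully open they stand 13 mm farther back than shut.
Start: joints at [-1.258, 0.22, 1.526, -0, 1.395, -0.126], TCP at [0.266, -0.566, 0.231] pointing down, gripper open.
Joint ranges: [-2.98, 2.98], [-0.91, 2.08], [0.09, 2.57], [-1.24, 4.39], [0.2, 2.65], [-2.68, 2.68]. Speed limits (rad/s): [2.57, 2.57, 3.01, 3.14, 3.14, 3.14].

### API

Orientations are given as a unit quaternion [x, y, z, w].
In Python, from workcell import bot, cams, ticket gives the robot as it stands. The module is installed in compiled form; this text tells all that it offers.
- The arm moves only by the tool servo_tool, never from a script. Its arguments are lists of equal length, an entry for each row: "turn": the turn, a rotation vector about the tool's x, y, z in units of 5 degrees (1.0 is 5 degrees), a list of three; "translation": the shift along the tool's x, y, z in units of 30 mm (1.0 is 30 mm), a list of three; "jaw": the gripper's target within -1 to 1 (fully open at 1, half-way at 0, shut at -1). In form: {"turn": [[wx, wy, wz], ...], "translation": [[x, y, z], ...], "jaw": [jaw, ...]}. A call has 1 to 10 rows; each row shifts and turns the pose as measured when the row begins, along the tool's axes as they then stand; what a row does not reach is not made up. A row lasts 1/12 s, in which the tool goes at most 41.7 mm and 7.16 degrees, less where a joint would pass 70% of its speed; a pose out of reach is approached as far as the arm can. A call is refused whole if a number of a shift passes 1 or a number of a turn 1, either way. A call with a gripper value outside its range is refused whole. The fingers move at their own pace and stop on an object; "newtons" is the grip in N (left out, the last holds). Time passes only in rows, so rows that do not move let the fingers close. It gives the time, the measured TCP pose, the force and the opening at its end, in the units of the state.
- bot.read_state(): the state, without advancing time (a new reading comes with each control period).
- cams.get_image(name): name is "scene" or "top" or "wrist"; returns (picture, depth): 400x640x3 uint8, red, green, blue; 400x640 float32, m along the optical axis (not along the pixel's ray), 0 where there is no reading.
- cams.get_calibration(name): a dict with "K" (3x3 intrinsics, pixels), "xyz" and "attitude" of the camera in the world; the wrist camera has in their place "T_tool_cam" (4x4, takes a point from camera to tool coordinates, whose origin is the TCP and whose axes are the tool frame's). Camera axes: x right, y up, looking along -z (the intrinsics and any distortion apply to the point x, -y, -z); pixel columns grow to the right and rows downward; lengths in m; the calibration is good to about 2 mm. A picture is of the moment at which its call begins: read the wrist's pose just before it. get_calibration takes no time and is no camera call.
- ticket.sign_off(): hands the job in, once; it reports no verdict.
The state is a dict: "t": time; "joint_pos": joint angles; "qvel": joint speeds; "effort": joint torques, N m; "position": TCP position; "eef_rot": TCP orientation; "ft_force": force on the tool from outside, world axes, zero at the start; "ft_torque": the same for the moment, N m; "finger_gap": finger opening in m.
Only numpy, scipy, OpenCV 4.12 (cv2) and the standard library are available. Lean on these libraries where they do the work, as an engineer would, in place of code of your own. Each camera call takes 0.05 s, during which the arm holds its last target.

### The job

Lay the tall toner bottle on its side: first push the small cream jar sideways out from where the cradle will come down, leaving it standing beside it on the table, then push the bottle's upper part over with your fingertips so that bottle and cradle fold down slowly together and come to rest gently, fully down on the stop. Only push: do not grasp, lift or carry anything, keep the bottle in its cradle, and leave the other things on the table where they are.

Things in the scene. Friction and masses are not known exactly. Their poses are not given: they have to be found in the camera images.
- fixture: the cradle's base, screwed to the table: two dark steel hinge cheeks (24 long, 8 thick, 36 high, at y +-41 mm) and, 168 mm along +x, a dark stop bar with rubber top (12 x 66 mm, 20 high), joined by a thin aluminium sheet at table level. Origin on the table below the middle of the hinge; +x is the level direction in which the bottle tips and the cradle comes down, y runs along the hinge, z is up
- hinge (a point): middle of the hinge axis, 25 mm above the table (axes as the fixture's). The cradle standing on it: back plate 8 thick, 66 wide, 170 high, centred on the axis; foot plate 64 long on the -x side, its top level with the axis, under the bottle; side lips 58 apart, reaching 20 mm to -x of the axis, keep the bottle in
- landing (a point): point on the table 110 mm from the hinge along the fixture's +x, in the middle of the area that the cradle comes down over (66 mm wide in y; the cradle's plate reaches 170 mm from the hinge)
- cradle (a joint): angle of the aluminium cradle about the hinge, rad: 0 = standing up, 1.571 = folded level, down on the stop bar; grows as it comes down. A stiff friction hinge (about 0.85 N m) holds cradle and bottle at any angle, so nothing falls by itself; pushing square on the bottle 130 mm from the hinge takes about 6 to 8 N
- bottle_center (a point): middle of the body of the tall square amber bottle (50 x 50 x 150 mm, then a white cap 34 in diameter up to 185 mm; about 0.35 kg). It is loose and stands upright on the foot plate, its faces square to the fixture within 0.05 rad, 2 to 7 mm short of the back plate. This point is 75 mm above its underside; z along the bottle to the cap
- bed (a point): point moving with the cradle where the bottle's middle lies when it is against the back plate: 29 mm in front of the back plate's mid-plane (at -x when up, above it when down), 75 mm from the hinge along the plate; z along the plate away from the hinge
- jar_center (a point): centre, half-way up, of the small white lidded cream jar, 51 mm diameter, 45 mm high, about 0.12 kg, loose on the table in the cradle's landing area (sheet below it is 1 mm, no edge to catch on); 90 to 135 mm from the hinge. The cradle cannot come down while it stands there
- vial1: bystander: small pigment vial, brown glass with steel cap, diameter 24, height 60; origin at the centre of its underside
- vial2: bystander: small pigment vial, brown glass with steel cap, diameter 24, height 60; origin at the centre of its underside
- vial3: bystander: small pigment vial, brown glass with steel cap, diameter 24, height 60; origin at the centre of its underside
- dish: bystander: white dish 76 mm across with a square cotton-white pad, 22 high; origin at the centre of its underside
- jar_lid: bystander: white round lid, diameter 56, 10 high, lying flat; origin at the centre of its underside
- ink_block: bystander: clear block 50 x 50 x 20 with four small wells; origin at the centre of its underside
- pen: bystander: wooden pen lying flat, 130 x 10 x 10, along its x; origin at the centre of its underside
Things that resemble listed ones, but are neither listed nor needed, are in the scene too. There is more than one size of the part that bears bottle_center; the job needs the smallest.

How it is judged:
On the way, in this order (a step that is already met when the one before it is completed fails the run):
1. the jar stands clear of the cradle's landing area while the cradle is still up ((y of jar_center in the frame of fixture above 0.059 m or y of jar_center in the frame of fixture below -0.059 m) and angle between jar_center's own z axis and vertical below 0.2 rad and value of joint cradle below 0.2 rad), for 0.2 s.
2. cradle and bottle are fully down (value of joint cradle above 1.5 rad and angle between bottle_center's own z axis and vertical above 1.45 rad), for 0.2 s.
At the end, for the whole second after the job is handed in: Cradle down on the stop (over 1.5 rad), bottle lying level (within 0.12 rad) and still in it, its middle within 25 mm of its place in the cradle; jar standing on the table, its centre over 59 mm to either side of the cradle's middle line and within 250 mm of the landing area (all of step 2 and distance between bottle_center and bed below 0.025 m and linear speed of bottle below 0.02 m/s and (y of jar_center in the frame of fixture above 0.059 m or y of jar_center in the frame of fixture below -0.059 m) and angle between jar_center's own z axis and vertical below 0.2 rad and height (world z) of jar_center below 0.03 m and horizontal distance between jar_center and landing below 0.25 m); the robot touches nothing.
It fails at once if the cradle and bottle are slammed down (landing faster than 1.5 rad/s, about 0.25 m/s at the bottle's top) (value of joint cradle above 1.35 rad and velocity of joint cradle above 1.5 rad/s).
It fails at once if the bottle is thrown over (faster than 3 rad/s) (velocity of joint cradle above 3 rad/s).
It fails at once if the bottle is lifted or knocked out of its cradle (over 40 mm from its place) (distance between bottle_center and bed above 0.04 m).
It fails at once if the jar is lifted (over 12 mm) or knocked over (height (world z) of jar_center above 0.0345 m or angle between jar_center's own z axis and vertical above 0.6 rad).
It fails at once if another thing on the table is moved more than 25 mm (distance of any of vial1, vial2, vial3, dish, jar_lid, ink_block, pen from where it was at the start of the episode above 0.025 m).
It also fails if it takes over 64 s, if anything falls off the work surface, if the arm or the gripper's body presses on something with over 40 N, if the wrist force passes 120 N, or if a joint passes its speed limit or range.

## Working session

There is one attempt and no reset: what is moved stays moved. The work goes in short steps, Python scripts to look and compute and a tool call to move; the robot and the scene stay as the last step left them, time stands still between calls to the robot, and variables do not carry over. Pictures are saved under pics/ and viewed, and the job is handed in when it is done.

Besides the shell and the picture viewer there is one more tool, called after ">>>" as name(argument=value, ...) on one line, values as JSON. servo_tool: Moves the arm, as the interface text tells. Its arguments: {"type":"object","properties":{"turn":{"type":"array"},"translation":{"type":"array"},"jaw":{"type":"array"},"newtons":{"type":"number"}},"required":["turn","translation","jaw"]}

```bash
mkdir -p pics
python3 - <<'E'
from workcell import bot,cams
import cv2,numpy as np
print(bot.read_state(), bot.grip_point_offset)
for n in ["scene","top","wrist"]:
    im,d=cams.get_image(n); c=cams.get_calibration(n); print(n,c)
    cv2.imwrite(f"pics/{n}0.png",im[:,:,::-1]); np.save(f"{n}0.npy",d)
E
```

```text
{'t': 0.0, 'joint_pos': array([-1.25810882e+00,  2.21219167e-01,  1.52765586e+00,  4.34041346e-06,
        1.39470143e+00, -1.26061680e-01]), 'qvel': array([-5.64095767e-04, -2.61653229e-04,  2.22605775e-05,  2.97490712e-04,
        2.50819386e-04,  4.19945273e-04]), 'effort': array([ 5.74974219e-04, -4.96896136e+01, -3.89390910e+01, -3.20526269e-04,
        1.10652376e-02,  1.57728028e-06]), 'position': array([ 0.26533017, -0.56519307,  0.23017988]), 'eef_rot': array([-0.69009595, -0.15457818,  0.69022364, -0.15318123]), 'ft_force': array([ 0.02086391,  0.35854911, -0.29553119]), 'ft_torque': array([ 0.02869938, -0.03517763,  0.00993251]), 'finger_gap': 0.0853694129869482} 0.0187
scene {'K': array([[490.39336382,   0.        , 322.81881567],
       [  0.        , 490.39336382, 207.21837011],
       [  0.        ,   0.        ,   1.        ]]), 'xyz': array([ 1.36545879, -0.02771869,  0.74657507]), 'attitude': array([0.29849867, 0.30088689, 0.63815195, 0.64275012])}
top {'K': array([[504.44946489,   0.        , 317.42295658],
       [  0.        , 504.44946489, 207.19385624],
       [  0.        ,   0.        ,   1.        ]]), 'xyz': array([ 0.49627347, -0.00197144,  1.1145613 ]), 'attitude': array([ 0.01607329, -0.03452557, -0.69573141,  0.71729173])}
wrist {'K': array([[360.69434788,   0.        , 318.57967008],
       [  0.        , 360.69434788, 198.92361788],
       [  0.        ,   0.        ,   1.        ]]), 'T_tool_cam': array([[ 7.40744137e-04,  3.27504583e-01, -9.44849300e-01,
        -1.42251531e-01],
       [ 9.99999533e-01, -8.29821989e-04,  4.96347181e-04,
         2.81852044e-04],
       [-6.21500748e-04, -9.44849226e-01, -3.27505045e-01,
        -8.40490897e-02],
       [ 0.00000000e+00,  0.00000000e+00,  0.00000000e+00,
         1.00000000e+00]])}
```

View pics/scene0.png

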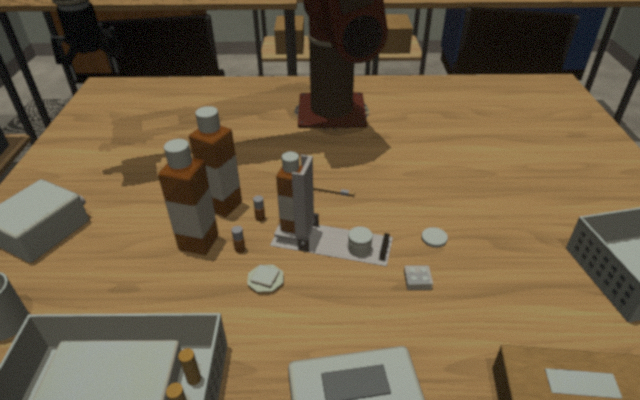

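View pics/top0.png

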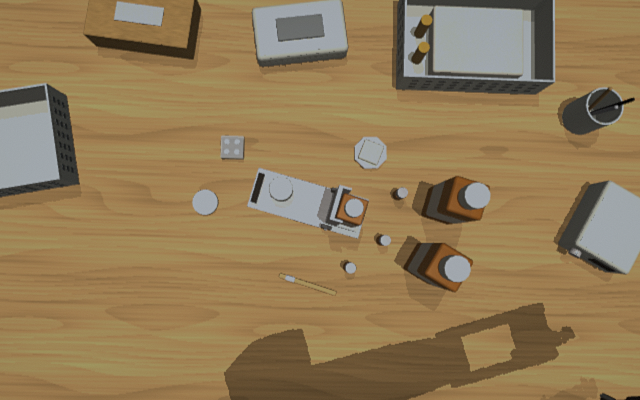

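Candidates for the bottle in top view: amber at (353,207), (470,197), (455,268). The one at (353,207) is the smallest and stands in the cradle. I'll confirm it in a crop and measure.

```bash
cat > h.py <<'E'
from workcell import bot,cams
import cv2,numpy as np
from scipy.spatial.transform import Rotation as R
def cloud(n,d,c=None,st=None):
    c=c or cams.get_calibration(n); K=c["K"]
    v,u=np.mgrid[0:400,0:640]
    p=np.stack([(u-K[0,2])/K[0,0]*d,-(v-K[1,2])/K[1,1]*d,-d],-1)
    if n!="wrist": return p@R.from_quat(c["attitude"]).as_matrix().T+c["xyz"]
    T=c["T_tool_cam"]; q=p@T[:3,:3].T+T[:3,3]
    return q@R.from_quat(st["eef_rot"]).as_matrix().T+st["position"]
E
python3 - <<'E'
from h import *
im=cv2.imread("pics/top0.png"); P=cloud("top",np.load("top0.npy"))
cv2.imwrite("pics/topcrop.png",cv2.resize(im[120:320,180:480],(780,520),interpolation=cv2.INTER_CUBIC))
im2=cv2.imread("pics/scene0.png")
cv2.imwrite("pics/scenecrop.png",cv2.resize(im2[130:300,220:460],(790,560),interpolation=cv2.INTER_CUBIC))
for nm,(u,v) in dict(cap=(353,207),jar=(281,187),stop=(257,188),lid=(205,202),blk=(232,147),dish=(370,152),v1=(400,192),v2=(384,239),v3=(350,267),pen1=(281,276),pen2=(336,293),shA=(262,171),shB=(250,206),shC=(361,238),table=(300,240)).items(): print(nm,P[v,u].round(4))
np.set_printoptions(suppress=True)
E
```

```text
cap [ 0.564  -0.0888  0.2087]
jar [0.6141 0.05   0.0445]
stop [0.613  0.1034 0.0187]
lid [0.5793 0.2157 0.0127]
blk [0.7015 0.1614 0.0178]
dish [ 0.6998 -0.141   0.0235]
v1 [ 0.61   -0.2018  0.0595]
v2 [ 0.5099 -0.1698  0.0601]
v3 [ 0.4496 -0.1     0.0586]
pen1 [0.424  0.0448 0.0133]
pen2 [ 0.3896 -0.0761  0.0017]
shA [0.6528 0.0952 0.0035]
shB [0.5745 0.1189 0.0011]
shC [ 0.5114 -0.1286 -0.0027]
table [0.503  0.0063 0.0016]
```

View pics/topcrop.png

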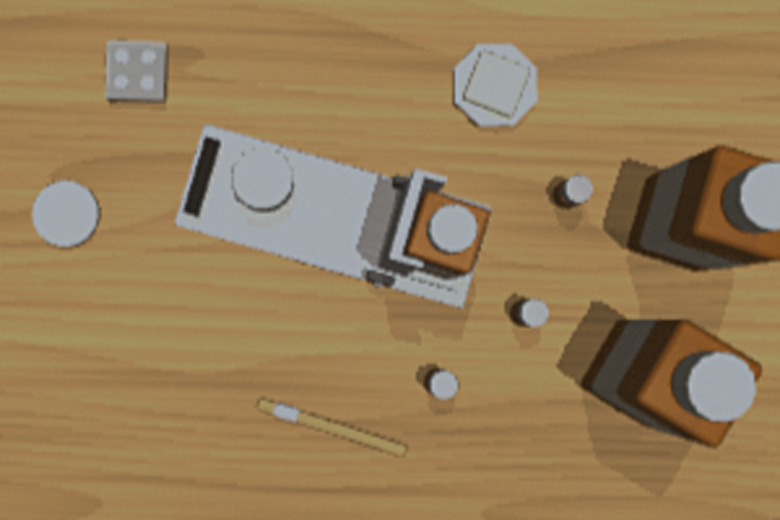

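View pics/scenecrop.png

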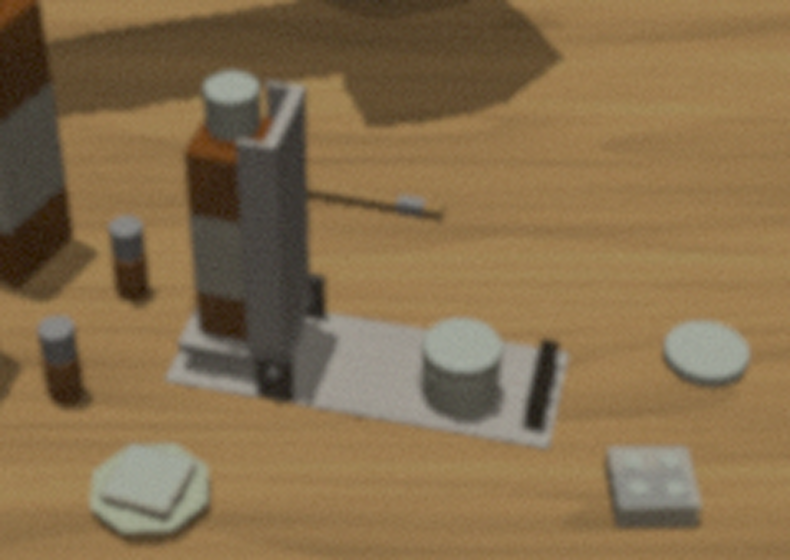

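The crops confirm it: the smallest bottle (cap at crop px 453,228) stands in the cradle, and the jar (262,180) stands on the sheet. Next I'll fit the frames.

Run:
```python
from h import *
np.set_printoptions(suppress=True,precision=4)
im=cv2.imread("pics/top0.png"); P=cloud("top",np.load("top0.npy"))
hsv=cv2.cvtColor(im,cv2.COLOR_BGR2HSV)
roi=np.zeros((400,640),bool); roi[160:245,240:375]=1
c=P[...,:2]
# stop bar: dark pixels
m=roi&(hsv[...,2]<75)&(np.arange(640)[None]<275)
# use analytic ray-plane at z=.02
q=c[m]; print("bar n",m.sum(),q.mean(0),P[m][:,2].mean())
r=cv2.minAreaRect((q*1000).astype(np.float32)); print(r)
# sheet
s=roi&(hsv[...,1]<60)&(P[...,2]<0.012)
r=cv2.minAreaRect((c[s]*1000).astype(np.float32)); print("sheet",r,cv2.boxPoints(r))
bp=q.mean(0)
# sheet edges in low y / +x side: fit line of upper edge
sm=np.argwhere(s); 
edge=[(u,sm[sm[:,1]==u,0].min()) for u in range(266,322)]
E_=np.array([P[v,u] for u,v in edge]); l=cv2.fitLine(E_[:,:2].astype(np.float32),cv2.DIST_HUBER,0,.01,.01).ravel();print("edge",l)
edge=[(u,sm[sm[:,1]==u,0].max()) for u in range(256,320)]
E_=np.array([P[v,u] for u,v in edge]); l2=cv2.fitLine(E_[:,:2].astype(np.float32),cv2.DIST_HUBER,0,.01,.01).ravel();print("edge2",l2)
for n,mm in dict(jar=roi&(np.arange(640)[None]<300)&(P[...,2]>.04)&(P[...,2]<.05),cap=roi&(P[...,2]>.2),amb=roi&(P[...,2]>.165)&(P[...,2]<.182)&(hsv[...,1]>120),plate=roi&(P[...,2]>.185)&(P[...,2]<.2)&(hsv[...,1]<80)).items():
    r=cv2.minAreaRect((c[mm]*1000).astype(np.float32)); print(n,mm.sum(),np.median(P[mm],0),r)
```

```text
bar n 168 [0.6138 0.1022] 0.026863044921906064
((559.203125, 67.97311401367188), (181.1270294189453, 51.01496887207031), 32.292022705078125)
sheet ((623.196533203125, -17.208053588867188), (256.09808349609375, 168.0370330810547), 75.81820678710938) [[ 510.3667 -120.7701]
 [ 673.2825 -161.9391]
 [ 736.0264   86.354 ]
 [ 573.1106  127.5229]]
edge [0.2487 0.9686 0.6405 0.0252]
edge2 [0.2487 0.9686 0.5554 0.051 ]
jar 427 [0.611  0.0511 0.045 ] ((611.0360717773438, 50.97931671142578), (48.56208419799805, 48.43988800048828), 46.56732940673828)
cap 341 [ 0.5598 -0.0868  0.2106] ((529.8954467773438, -57.71573257446289), (31.920581817626953, 126.22409057617188), 45.288047790527344)
amb 366 [ 0.5563 -0.0823  0.1745] ((562.474609375, -89.93815612792969), (49.23704147338867, 49.10280990600586), 72.16404724121094)
plate 217 [ 0.5716 -0.0607  0.195 ] ((568.8589477539062, -74.13439178466797), (38.66476058959961, 66.379150390625), 75.6354751586914)
```

```bash
cat >> h.py <<'E'
EX=np.array([.2487,.9686,0]);EY=np.array([-.9686,.2487,0]);H=np.array([.5721,-.0612,0])
def F2W(x,y,z): return H+EX*x+EY*y+np.array([0,0,z])
def W2F(p): q=np.asarray(p)-H; return np.array([q@EX,q@EY,q[2]])
def plan(d,target):
    s=bot.read_state(); A=R.from_quat(s["eef_rot"]); M=A.as_matrix()
    x=np.array([0,0,-1.]); d=np.asarray(d)/np.linalg.norm(d)
    G=np.column_stack([x,np.cross(d,x),d])
    rv=(A.inv()*R.from_matrix(G)).as_rotvec()
    print("t",s["t"],"pos",s["position"].round(4),"fix",W2F(s["position"]).round(4),"F",s["ft_force"].round(2),"gap",round(s["finger_gap"],4))
    print("axes\n",M.round(3)); print("turn units",(np.degrees(rv)/5).round(2))
    dv=np.asarray(target)-s["position"]
    print("shift units now-frame",(M.T@dv/.03).round(2),"goal-frame",(G.T@dv/.03).round(2))
E
python3 - <<'E'
from h import *
print(W2F([.611,.051,.02]))
plan(-EY,F2W(.118,.055,.15))
plan(EX,F2W(-.1,0,.2))
print(bot.read_state()["joint_pos"])
E
```

```text
[ 0.11835135 -0.0097744   0.02      ]
t 0.15 pos [ 0.2654 -0.5654  0.2305] fix [-0.5646  0.1717  0.2305] F [-0.4   0.21  1.15] gap 0.0854
axes
 [[-0.     0.425 -0.905]
 [ 0.001 -0.905 -0.425]
 [-1.    -0.001 -0.   ]]
turn units [-2.809e+01 -2.000e-02  0.000e+00]
shift units now-frame [  2.71 -15.07 -17.48] goal-frame [ 2.68 22.75  3.89]
t 0.15 pos [ 0.2654 -0.5654  0.2305] fix [-0.5646  0.1717  0.2305] F [-0.4   0.21  1.15] gap 0.0854
axes
 [[-0.     0.425 -0.905]
 [ 0.001 -0.905 -0.425]
 [-1.    -0.001 -0.   ]]
turn units [2.591e+01 2.000e-02 1.000e-02]
shift units now-frame [  1.03  -8.3  -14.27] goal-frame [ 1.02 -5.72 15.49]
[-1.25808371e+00  2.21049388e-01  1.52732537e+00  2.18701654e-05
  1.39466863e+00 -1.26101322e-01]
```

Run:
```python
from h import *
P=cloud("top",np.load("top0.npy"))
m=(P[...,2]>.1)&(P[...,1]<-.15)
n,l,st,ce=cv2.connectedComponentsWithStats(m.astype(np.uint8))
for i in range(1,n):
    if st[i,4]>100: q=P[l==i]; print(st[i],q.min(0).round(3),q.max(0).round(3))
plan(-EY,[.36,-.3,.4])
```

```text
[599  98  36  16 160] [ 0.776 -0.656  0.101] [ 0.813 -0.599  0.164]
[ 432  176   59   47 2044] [ 0.547 -0.339  0.1  ] [ 0.628 -0.258  0.259]
[ 413  243   60   50 1954] [ 0.416 -0.309  0.1  ] [ 0.504 -0.221  0.259]
t 0.15 pos [ 0.2654 -0.5654  0.2305] fix [-0.5646  0.1717  0.2305] F [-0.4   0.21  1.15] gap 0.0854
axes
 [[-0.     0.425 -0.905]
 [ 0.001 -0.905 -0.425]
 [-1.    -0.001 -0.   ]]
turn units [-2.809e+01 -2.000e-02  0.000e+00]
shift units now-frame [-5.64 -6.68 -6.61] goal-frame [-5.65  9.35  0.85]
```

>>> servo_tool(turn=[[-1, 0, 0], [-1, 0, 0], [-1, 0, 0], [-1, 0, 0], [-1, 0, 0], [-1, 0, 0], [-1, 0, 0], [-1, 0, 0], [-1, 0, 0], [-1, 0, 0]], translation=[[-0.6, 0, 0], [-0.6, 0, 0], [-0.6, 0, 0], [-0.6, 0, 0], [-0.6, 0, 0], [-0.6, 0, 0], [-0.6, 0, 0], [-0.6, 0, 0], [-0.6, 0, 0], [-0.6, 0, 0]], jaw=[-0.3, -0.3, -0.3, -0.3, -0.3, -0.3, -0.3, -0.3, -0.3, -0.3])

```text
t: 0.98
position: [0.2643, -0.5621, 0.4059]
eef_rot: [0.555, 0.45, -0.549, 0.434]
ft_force: [0.6, -0.2, 0.6]
finger_gap: 0.0298
```

>>> servo_tool(turn=[[-1, 0, 0], [-1, 0, 0], [-1, 0, 0], [-1, 0, 0], [-1, 0, 0], [-1, 0, 0], [-1, 0, 0], [-1, 0, 0], [-1, 0, 0], [-1, 0, 0]], translation=[[0, 0, 0], [0, 0, 0], [0, 0, 0], [0, 0, 0], [0, 0, 0], [0, 0, 0], [0, 0, 0], [0, 0, 0], [0, 0, 0], [0, 0, 0]], jaw=[-0.3, -0.3, -0.3, -0.3, -0.3, -0.3, -0.3, -0.3, -0.3, -0.3])

```text
t: 1.82
position: [0.2646, -0.5628, 0.4094]
eef_rot: [0.304, 0.646, -0.294, 0.636]
ft_force: [0.3, -0.8, -0.2]
finger_gap: 0.0302
```

Run:
```python
from h import *
plan(-EY,F2W(.118,.060,.38))
```

```text
t 1.8167 pos [ 0.2646 -0.5628  0.4094] fix [-0.5624  0.1731  0.4094] F [ 0.28 -0.84 -0.21] gap 0.0302
axes
 [[-0.006  0.766  0.643]
 [ 0.019  0.643 -0.766]
 [-1.     0.007 -0.018]]
turn units [-7.12 -0.18 -0.15]
shift units now-frame [  1.31  20.63 -10.11] goal-frame [ 0.98 22.68  3.77]
```

>>> servo_tool(turn=[[-1, 0, 0], [-1, 0, 0], [-1, 0, 0], [-1, 0, 0], [-1, 0, 0], [-1, 0, 0], [-1, -0.2, -0.2], [0, 0, 0], [0, 0, 0], [0, 0, 0]], translation=[[0, 0, 0], [0, 0, 0], [0, 0, 0], [0, 0, 0], [0, 0, 0], [0, 0, 0], [0, 0, 0], [0, 0.9, 0], [0, 0.9, 0], [0, 0.9, 0]], jaw=[-0.3, -0.3, -0.3, -0.3, -0.3, -0.3, -0.3, -0.3, -0.3, -0.3])

```text
t: 2.65
position: [0.2807, -0.4843, 0.4016]
eef_rot: [0.083, 0.702, -0.079, 0.703]
ft_force: [0.6, -1.2, -0.0]
finger_gap: 0.03
```

>>> servo_tool(turn=[[0, 0, 0], [0, 0, 0], [0, 0, 0], [0, 0, 0], [0, 0, 0], [0, 0, 0], [0, 0, 0], [0, 0, 0], [0, 0, 0], [0, 0, 0]], translation=[[0, 1, 0], [0, 1, 0], [0, 1, 0], [0, 1, 0], [0, 1, 0], [0, 1, 0], [0, 1, 0], [0, 1, 0], [0, 1, 0], [0, 1, 0]], jaw=[-0.3, -0.3, -0.3, -0.3, -0.3, -0.3, -0.3, -0.3, -0.3, -0.3])

```text
t: 3.48
position: [0.3487, -0.1778, 0.4]
eef_rot: [0.087, 0.703, -0.079, 0.702]
ft_force: [0.6, -0.3, -0.6]
finger_gap: 0.0298
```

Run:
```python
from h import *
plan(-EY,F2W(.118,.060,.38))
```

```text
t 3.4833 pos [ 0.3487 -0.1778  0.4   ] fix [-0.1685  0.1874  0.4   ] F [ 0.59 -0.28 -0.65] gap 0.0298
axes
 [[-0.     0.232  0.973]
 [ 0.012  0.973 -0.232]
 [-1.     0.011 -0.003]]
turn units [ 0.19 -0.04 -0.13]
shift units now-frame [0.76 9.47 4.41] goal-frame [0.67 9.55 4.25]
```

>>> servo_tool(turn=[[0.2, 0, -0.1], [0, 0, 0], [0, 0, 0], [0, 0, 0], [0, 0, 0], [0, 0, 0], [0, 0, 0], [0, 0, 0], [0, 0, 0], [0, 0, 0]], translation=[[0, 0.9, 0], [0, 1, 0], [0, 1, 0], [0, 1, 0.2], [0, 1, 0.5], [0, 1, 0.7], [0, 1, 0.7], [0, 1, 0.8], [0, 1, 0.8], [0, 0.5, 0.4]], jaw=[-0.3, -0.3, -0.3, -0.3, -0.3, -0.3, -0.3, -0.3, -0.3, -0.3])

```text
t: 4.32
position: [0.5408, 0.0825, 0.4011]
eef_rot: [0.089, 0.701, -0.088, 0.703]
ft_force: [-0.2, -0.7, -0.3]
finger_gap: 0.0297
```

Run:
```python
from h import *
plan(-EY,F2W(.118,.060,.06))
s=bot.read_state(); im,d=cams.get_image("wrist"); np.save("w1.npy",d)
cv2.imwrite("pics/w1.png",im[:,:,::-1])
```

```text
t 4.3167 pos [0.5408 0.0825 0.4011] fix [0.1314 0.0661 0.4011] F [-0.2  -0.68 -0.35] gap 0.0297
axes
 [[ 0.003  0.248  0.969]
 [ 0.002  0.969 -0.248]
 [-1.     0.002  0.003]]
turn units [ 0.01  0.03 -0.03]
shift units now-frame [11.37 -0.47  0.17] goal-frame [11.37 -0.45  0.2 ]
```

View pics/w1.png

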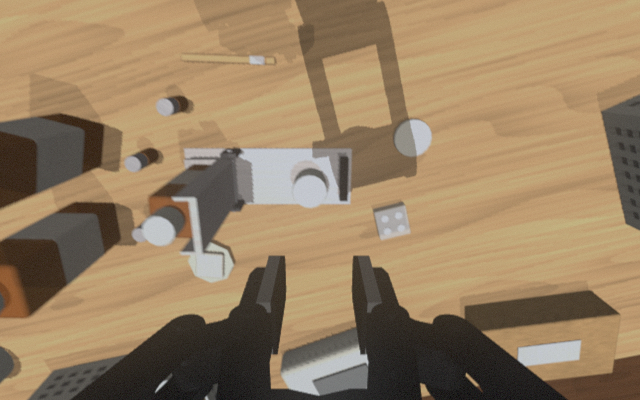

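Wrist view: jar at (310,187) between the cradle plate (about 200,220) and the stop bar (345,178). Lid is at (412,137) and block at (391,220). I'll cross-check the jar position.

Run:
```python
from h import *
P=cloud("wrist",np.load("w1.npy"),None,bot.read_state())
v,u=np.mgrid[0:400,0:640]
for n,m in dict(jar=(abs(u-310)<25)&(abs(v-187)<28)&(P[...,2]>.038)&(P[...,2]<.052),).items():
    r=cv2.minAreaRect((P[m][:,:2]*1000).astype(np.float32)); print(n,m.sum(),np.median(P[m],0),r,W2F(np.r_[np.array(r[0])/1000,0]))
im=cv2.imread("pics/w1.png")
b=(abs(u-345)<10)&(abs(v-178)<30)&(im.max(-1)<70)&(P[...,2]>.01)&(P[...,2]<.03); print(W2F(np.median(P[b],0)),b.sum())
plan(-EY,F2W(.118,.060,.012))
```

```text
jar 921 [0.61045905 0.05166855 0.04333222] ((611.2195434570312, 50.96529769897461), (49.6165657043457, 50.16434097290039), 75.68498229980469) [ 0.11837234 -0.00999568  0.        ]
[0.17103551 0.00400077 0.01908326] 244
t 4.3667 pos [0.5418 0.0836 0.4003] fix [0.1327 0.0653 0.4003] F [-3.53 -0.89 -0.83] gap 0.0301
axes
 [[ 0.003  0.247  0.969]
 [ 0.003  0.969 -0.247]
 [-1.     0.003  0.002]]
turn units [ 0.02  0.02 -0.04]
shift units now-frame [12.94 -0.53  0.15] goal-frame [12.94 -0.49  0.18]
```

>>> servo_tool(turn=[[0, 0, 0], [0, 0, 0], [0, 0, 0], [0, 0, 0], [0, 0, 0], [0, 0, 0], [0, 0, 0], [0, 0, 0], [0, 0, 0], [0, 0, 0]], translation=[[1, -0.5, 0], [1, 0, 0], [1, 0, 0], [1, 0, 0], [1, 0, 0], [1, 0, 0], [1, 0, 0], [1, 0, 0], [1, 0, 0], [1, 0, 0]], jaw=[-0.3, -0.3, -0.3, -0.3, -0.3, -0.3, -0.3, -0.3, -0.3, -0.3])

```text
t: 5.2
position: [0.5444, 0.0719, 0.0936]
eef_rot: [0.087, 0.697, -0.085, 0.707]
ft_force: [0.0, -1.1, -0.1]
finger_gap: 0.0295
```

Run:
```python
from h import *
plan(-EY,F2W(.118,.030,.012))
```

```text
t 5.2 pos [0.5444 0.0719 0.0936] fix [0.122  0.0599 0.0936] F [ 0.04 -1.09 -0.06] gap 0.0295
axes
 [[ 0.015  0.241  0.97 ]
 [ 0.002  0.97  -0.241]
 [-1.     0.006  0.014]]
turn units [ 0.09  0.16 -0.07]
shift units now-frame [ 2.73 -0.16  0.96] goal-frame [ 2.72 -0.13  1.  ]
```

>>> servo_tool(turn=[[0, 0.1, 0], [0, 0, 0], [0, 0, 0], [0, 0, 0], [0, 0, 0], [0, 0, 0], [0, 0, 0], [0, 0, 0], [0, 0, 0], [0, 0, 0]], translation=[[0.8, -0.15, 0], [0.8, 0, 0], [0.7, 0, 0], [0.35, 0, 0], [0.05, 0, 0.2], [0, 0, 0.3], [0, 0, 0.3], [0, 0, 0.3], [0, 0, 0.3], [0, 0, 0.3]], jaw=[-0.3, -0.3, -0.3, -0.3, -0.3, -0.3, -0.3, -0.3, -0.3, -0.3])

```text
t: 6.03
position: [0.5853, 0.0561, 0.0037]
eef_rot: [0.087, 0.708, -0.084, 0.695]
ft_force: [-1.4, 0.5, 0.9]
finger_gap: 0.03
```

Run:
```python
from h import *
plan(-EY,F2W(.118,-.044,.012))
```

```text
t 6.0333 pos [0.5853 0.0561 0.0037] fix [0.1169 0.0163 0.0037] F [-1.35  0.48  0.92] gap 0.03
axes
 [[-0.018  0.24   0.971]
 [ 0.007  0.971 -0.24 ]
 [-1.     0.002 -0.019]]
turn units [ 0.1  -0.22 -0.03]
shift units now-frame [-0.31  0.02  2.01] goal-frame [-0.28  0.04  2.01]
```

>>> servo_tool(turn=[[0.1, -0.2, 0], [0, 0, 0], [0, 0, 0], [0, 0, 0]], translation=[[-0.2, 0, 0.2], [-0.1, 0, 0.3], [0, 0, 0.3], [0, 0, 0.3]], jaw=[-0.3, -0.3, -0.3, -0.3])

```text
t: 6.37
position: [0.6247, 0.0466, 0.0186]
eef_rot: [0.09, 0.698, -0.089, 0.705]
ft_force: [-0.1, 0.2, -0.2]
finger_gap: 0.0303
```

Run:
```python
from h import *
plan(-EY,F2W(.118,-.044,.012))
im,d=cams.get_image("scene");cv2.imwrite("pics/s2.png",cv2.resize(im[130:300,220:460],(790,560))[:,:,::-1])
```

```text
t 6.3667 pos [0.6247 0.0466 0.0186] fix [ 0.1175 -0.0242  0.0186] F [-0.08  0.23 -0.2 ] gap 0.0303
axes
 [[ 0.01   0.251  0.968]
 [ 0.001  0.968 -0.251]
 [-1.     0.004  0.01 ]]
turn units [-0.02  0.11 -0.04]
shift units now-frame [0.23 0.02 0.66] goal-frame [0.22 0.02 0.66]
```

View pics/s2.png

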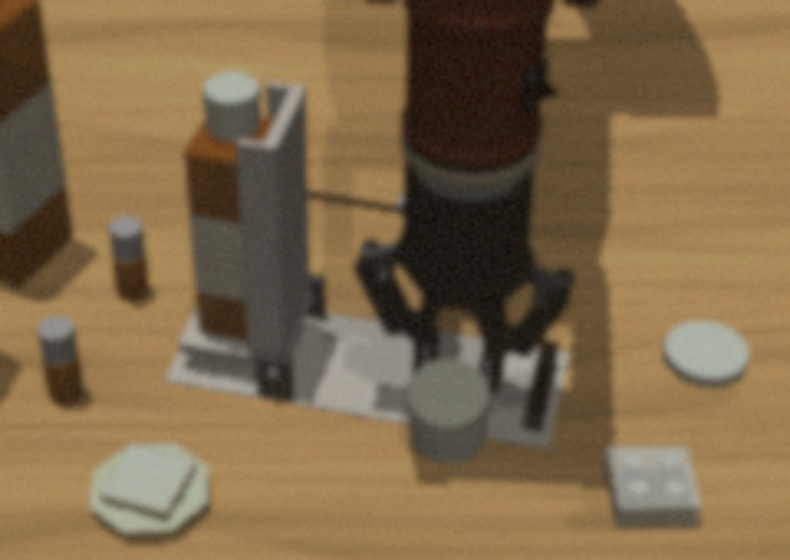

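The jar (447,410 in the crop) is upright, being pushed ahead of the fingers. I'll go a little further.

>>> servo_tool(turn=[[0, 0, 0], [0, 0, 0], [0, 0, 0], [0, 0, 0], [0, 0, 0], [0, 0, 0], [0, 0, 0], [0, 0, 0]], translation=[[0.1, 0, 0.25], [0, 0, 0.25], [0, 0, 0.2], [0, 0, 0], [0, 0, -0.3], [0, 0, -0.6], [0, 0, -0.8], [0, 0, -0.8]], jaw=[-0.3, -0.3, -0.3, -0.3, -0.3, -0.3, -0.3, -0.3])

```text
t: 7.08
position: [0.5801, 0.058, 0.0193]
eef_rot: [0.092, 0.692, -0.09, 0.71]
ft_force: [-0.4, 0.3, 0.4]
finger_gap: 0.0301
```

Run:
```python
from h import *
plan(-EY,F2W(.118,-.044,.012))
im,d=cams.get_image("top");P=cloud("top",d)
cv2.imwrite("pics/t2.png",cv2.resize(im[120:320,180:480],(780,520))[:,:,::-1])
v,u=np.mgrid[0:400,0:640]
m=(P[...,2]>.04)&(P[...,2]<.05)&(np.linalg.norm(P[...,:2]-F2W(.118,-.075,0)[:2],axis=-1)<.04)
r=cv2.minAreaRect((P[m][:,:2]*1000).astype(np.float32)); print(m.sum(),r,W2F(np.r_[np.array(r[0])/1000,0]))
```

```text
t 7.0833 pos [0.5801 0.058  0.0193] fix [0.1175 0.0219 0.0193] F [-0.43  0.32  0.44] gap 0.0301
axes
 [[ 0.025  0.254  0.967]
 [-0.001  0.967 -0.254]
 [-1.     0.006  0.024]]
turn units [-0.07  0.28 -0.07]
shift units now-frame [0.3  0.03 2.19] goal-frame [0.24 0.02 2.2 ]
370 ((679.2876586914062, 33.689876556396484), (49.71748352050781, 44.12369918823242), 75.81671905517578) [ 0.11856791 -0.08022285  0.        ]
```

View pics/t2.png

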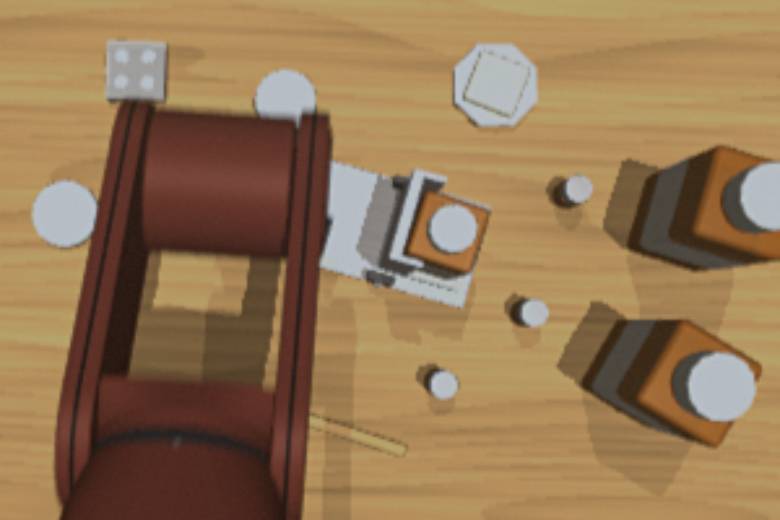

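Jar stands at fixture y ≈ -0.08, clear. Next I rise, shut the jaws and turn the tool for the bottle push.

>>> servo_tool(turn=[[0, 0.2, 0], [0, 0, 0], [0, 0, 0], [0, 0, 0], [0, 0, 0], [0, 0, 0], [0, 0, 0], [0, 0, 0], [0, 0, 0], [0, 0, 0]], translation=[[-0.5, 0, -0.3], [-1, 0, 0], [-1, 0, 0], [-1, 0, 0], [-1, 0, 0], [-1, 0, 0], [-1, 0, 0], [-1, 0, 0], [-1, 0, 0], [-1, 0, 0]], jaw=[-0.3, -0.3, -0.3, -0.3, -1, -1, -1, -1, -1, -1])

```text
t: 7.97
position: [0.5477, 0.0645, 0.3022]
eef_rot: [0.09, 0.711, -0.088, 0.691]
ft_force: [-0.1, 0.8, 0.4]
finger_gap: 0.0002
```

Run:
```python
from h import *
plan(-EX,F2W(-.10,0,.34))
```

```text
t 7.9667 pos [0.5477 0.0645 0.3022] fix [0.1157 0.0549 0.3022] F [-0.11  0.76  0.42] gap 0.0002
axes
 [[-0.028  0.249  0.968]
 [ 0.006  0.968 -0.249]
 [-1.    -0.001 -0.028]]
turn units [17.99 -0.24  0.27]
shift units now-frame [-1.3  -7.19  1.8 ] goal-frame [-1.26  1.83  7.19]
```

>>> servo_tool(turn=[[0.9, -0.3, 0], [0.9, 0, 0], [0.9, 0, 0], [0.9, 0, 0], [0.9, 0, 0], [0.9, 0, 0], [0.9, 0, 0], [0.9, 0, 0], [0.9, 0, 0], [0.9, 0, 0]], translation=[[-0.3, 0, 0], [-0.3, 0, 0], [-0.3, 0, 0], [-0.3, 0, 0], [-0.2, 0, 0], [0, 0, 0], [0, 0, 0], [0, 0, 0], [0, 0, 0], [0, 0, 0]], jaw=[-1, -1, -1, -1, -1, -1, -1, -1, -1, -1])

```text
t: 8.8
position: [0.5438, 0.067, 0.3576]
eef_rot: [0.363, 0.603, -0.358, 0.614]
ft_force: [-0.0, 0.2, -0.3]
finger_gap: 0.0001
```

>>> servo_tool(turn=[[0.9, 0, 0], [0.9, 0, 0], [0.9, 0, 0], [0.9, 0, 0], [0.9, 0, 0], [0.9, 0, 0], [0.9, 0, 0], [0.9, 0, 0], [0.9, 0, 0], [0.9, 0, 0]], translation=[[0, 0, 0], [0, 0, 0], [0, 0, 0], [0, 0, 0], [0, 0, 0], [0, 0, 0], [0, 0, 0], [0, 0, 0], [0, 0, 0], [0, 0, 0]], jaw=[-1, -1, -1, -1, -1, -1, -1, -1, -1, -1])

```text
t: 9.63
position: [0.5353, 0.0695, 0.3546]
eef_rot: [0.577, 0.41, -0.571, 0.416]
ft_force: [-0.0, 0.9, -0.3]
finger_gap: 0.0003
```

Run:
```python
from h import *
plan(-EX,F2W(-.10,0,.34))
```

```text
t 9.6333 pos [0.5353 0.0695 0.3546] fix [0.1175 0.0681 0.3546] F [-0.02  0.87 -0.32] gap 0.0003
axes
 [[ 0.013  0.948 -0.318]
 [-0.002 -0.318 -0.948]
 [-1.     0.012 -0.002]]
turn units [-0.83 -0.02 -0.14]
shift units now-frame [0.51 2.78 7.07] goal-frame [0.49 2.27 7.25]
```

>>> servo_tool(turn=[[-0.8, 0, -0.1], [0, 0, 0], [0, 0, 0], [0, 0, 0], [0, 0, 0], [0, 0, 0], [0, 0, 0], [0, 0, 0], [0, 0, 0]], translation=[[0, 0, 0], [0, 0.5, 0.8], [0, 0.6, 0.9], [0, 0.5, 1], [0, 0.5, 1], [0, 0.2, 1], [0, 0, 1], [0, 0, 0.9], [0, 0, 0.5]], jaw=[-1, -1, -1, -1, -1, -1, -1, -1, -1])

```text
t: 10.38
position: [0.5434, -0.1554, 0.3513]
eef_rot: [0.558, 0.436, -0.556, 0.435]
ft_force: [0.2, -0.0, -0.5]
finger_gap: -0.0001
```

Run:
```python
from h import *
plan(-EX,F2W(-.10,0,.165))
im,d=cams.get_image("wrist");cv2.imwrite("pics/w3.png",im[:,:,::-1])
```

```text
t 10.3833 pos [ 0.5434 -0.1554  0.3513] fix [-0.0984  0.0044  0.3513] F [ 0.24 -0.02 -0.49] gap -0.0001
axes
 [[ 0.001  0.97  -0.242]
 [ 0.004 -0.242 -0.97 ]
 [-1.     0.    -0.004]]
turn units [ 0.08 -0.04 -0.  ]
shift units now-frame [6.21 0.14 0.08] goal-frame [6.21 0.15 0.05]
```

View pics/w3.png

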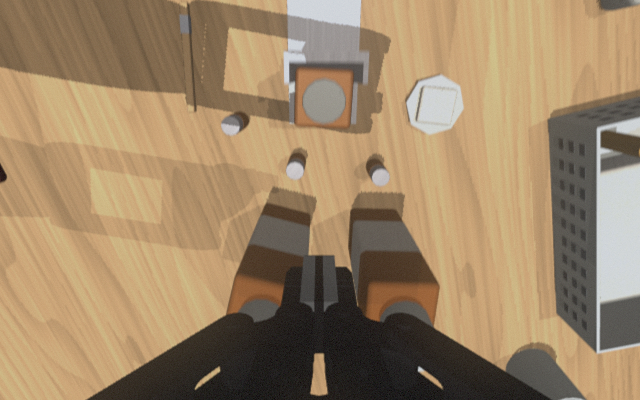

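Wrist view: bottle cap at (323,100), fingers at (320,275) on the centre line; the vials (295,165) and (379,172) lie well below the path. I'll descend behind the bottle.

>>> servo_tool(turn=[[0, 0, 0], [0, 0, 0], [0, 0, 0], [0, 0, 0], [0, 0, 0], [0, 0, 0], [0, 0, 0], [0, 0, 0]], translation=[[0.8, 0.1, 0], [0.9, 0, 0], [0.9, 0, 0], [0.9, 0, 0], [0.9, 0, 0], [0.9, 0, 0], [0.5, 0, 0], [0.2, 0, 0]], jaw=[-1, -1, -1, -1, -1, -1, -1, -1])

```text
t: 11.1
position: [0.5436, -0.1561, 0.1672]
eef_rot: [0.561, 0.432, -0.556, 0.436]
ft_force: [0.2, 0.7, 0.3]
finger_gap: 0.0002
```

Run:
```python
from h import *
plan(-EX,F2W(-.075,0,.165))
im,d=cams.get_image("scene");cv2.imwrite("pics/s3.png",cv2.resize(im[100:300,180:460],(790,560))[:,:,::-1])
```

```text
t 11.1 pos [ 0.5436 -0.1561  0.1672] fix [-0.099   0.004   0.1672] F [0.15 0.65 0.27] gap 0.0002
axes
 [[ 0.008  0.969 -0.247]
 [ 0.    -0.247 -0.969]
 [-1.     0.008 -0.002]]
turn units [ 0.02 -0.02 -0.09]
shift units now-frame [ 0.08  0.13 -0.8 ] goal-frame [ 0.07  0.13 -0.8 ]
```

View pics/s3.png

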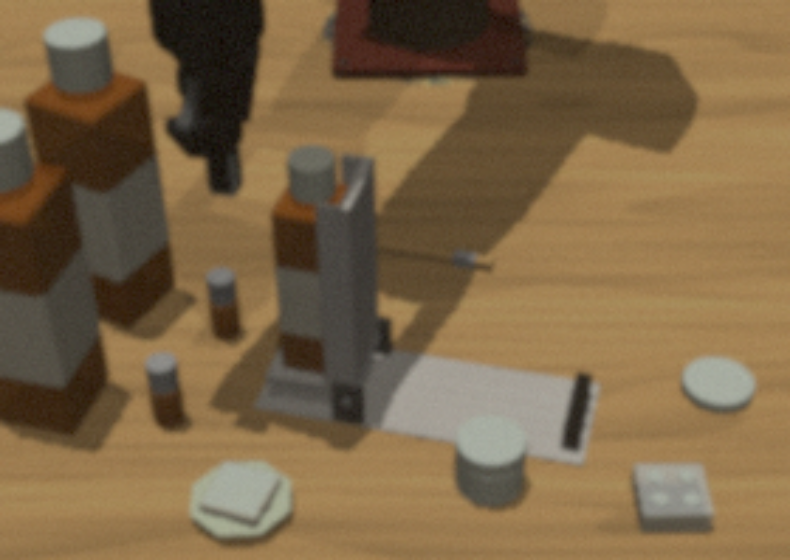

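>>> servo_tool(turn=[[0, 0, 0], [0, 0, 0], [0, 0, 0], [0, 0, 0], [0, 0, 0]], translation=[[0.1, 0.1, -0.3], [0, 0, -0.3], [0, 0, -0.3], [0, 0, -0.3], [0, 0, -0.2]], jaw=[-1, -1, -1, -1, -1])

```text
t: 11.57
position: [0.5599, -0.115, 0.1691]
eef_rot: [0.561, 0.429, -0.556, 0.438]
ft_force: [-3.7, -6.2, 2.4]
finger_gap: -0.0003
```

```bash
cat >> h.py <<'E'
def ang():
    """cradle angle guess from finger contact"""
    s=bot.read_state();q=W2F(s["position"]);x=q[0]+.011;z=q[2]-.025
    n=.054; r=np.hypot(x,z); ss=np.sqrt(max(r*r-n*n,0))
    th=np.arctan2(ss,-n)-np.arctan2(z,x)
    print("fix",q.round(4),"F",s["ft_force"].round(2),"s",round(ss,4),"theta",round(th,3))
E
python3 - <<'E'
from h import *
plan(-EX,F2W(-.05,0,.17)); ang()
for t in np.arange(0,1.6,.1):
    s,n=.138,.054; print(round(t,2),(s*np.sin(t)-n*np.cos(t)-.011).round(4),(.025+s*np.cos(t)+n*np.sin(t)).round(4))
E
```

```text
t 11.5667 pos [ 0.5599 -0.115   0.1691] fix [-0.0552 -0.0016  0.1691] F [-3.72 -6.16  2.36] gap -0.0003
axes
 [[ 0.014  0.969 -0.248]
 [-0.006 -0.248 -0.969]
 [-1.     0.015  0.003]]
turn units [ 0.01  0.03 -0.17]
shift units now-frame [-0.03 -0.05 -0.17] goal-frame [-0.03 -0.05 -0.17]
fix [-0.0552 -0.0016  0.1691] F [-3.72 -6.16  2.36] s 0.1407 theta 0.069
0.0 -0.065 0.163
0.1 -0.051 0.1677
0.2 -0.0365 0.171
0.3 -0.0218 0.1728
0.4 -0.007 0.1731
0.5 0.0078 0.172
0.6 0.0224 0.1694
0.7 0.0366 0.1653
0.8 0.0504 0.1599
0.9 0.0635 0.1531
1.0 0.0759 0.145
1.1 0.0875 0.1357
1.2 0.0981 0.1253
1.3 0.1075 0.1139
1.4 0.1158 0.1017
1.5 0.1228 0.0886
```

>>> servo_tool(turn=[[0, 0, -0.1], [0, 0, 0], [0, 0, 0], [0, 0, 0], [0, 0, 0], [0, 0, 0]], translation=[[-0.05, 0, -0.3], [-0.05, 0, -0.3], [0, 0, -0.3], [0, 0, -0.3], [0, 0, -0.3], [0, 0, -0.3]], jaw=[-1, -1, -1, -1, -1, -1])

```text
t: 12.07
position: [0.5731, -0.0641, 0.1782]
eef_rot: [-0.554, -0.427, 0.562, -0.441]
ft_force: [-2.6, -5.0, -0.3]
finger_gap: 0.0001
```

Run:
```python
from h import *
plan(-EX,F2W(-.05,0,.17)); ang()
im,d=cams.get_image("scene");cv2.imwrite("pics/s4.png",cv2.resize(im[100:300,180:460],(790,560))[:,:,::-1])
```

```text
t 12.0667 pos [ 0.5731 -0.0641  0.1782] fix [-0.0026 -0.0017  0.1782] F [-2.56 -4.99 -0.25] gap 0.0001
axes
 [[ 0.003  0.969 -0.246]
 [-0.022 -0.246 -0.969]
 [-1.     0.008  0.021]]
turn units [ 0.03  0.24 -0.1 ]
shift units now-frame [ 0.3  -0.06  1.57] goal-frame [ 0.27 -0.06  1.58]
fix [-0.0026 -0.0017  0.1782] F [-2.56 -4.99 -0.25] s 0.1436 theta 0.414
```

View pics/s4.png

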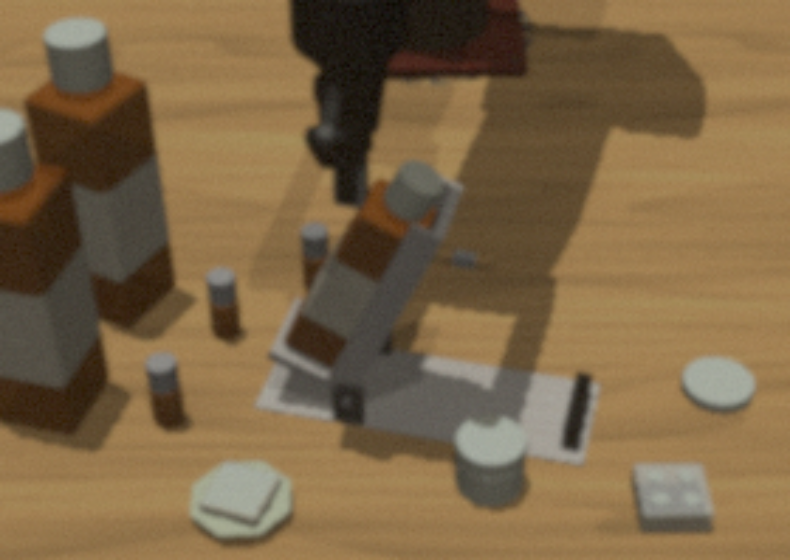

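>>> servo_tool(turn=[[0, 0.2, -0.1], [0, 0, 0], [0, 0, 0], [0, 0, 0], [0, 0, 0], [0, 0, 0], [0, 0, 0]], translation=[[0.03, 0, -0.25], [0.05, 0, -0.25], [0.07, 0, -0.25], [0.1, 0, -0.25], [0.1, 0, -0.25], [0.12, 0, -0.25], [0.12, 0, -0.22]], jaw=[-1, -1, -1, -1, -1, -1, -1])

```text
t: 12.7
position: [0.5879, -0.0131, 0.1676]
eef_rot: [-0.556, -0.431, 0.559, -0.439]
ft_force: [-4.1, -2.8, 2.9]
finger_gap: -0.0001
```

Run:
```python
from h import *
plan(-EX,F2W(.0875,0,.1357)); ang()
```

```text
t 12.7 pos [ 0.5879 -0.0131  0.1676] fix [ 0.0505 -0.0033  0.1676] F [-4.12 -2.81  2.85] gap -0.0001
axes
 [[ 0.003  0.97  -0.243]
 [-0.012 -0.243 -0.97 ]
 [-1.     0.006  0.011]]
turn units [ 0.07  0.13 -0.07]
shift units now-frame [ 1.05 -0.11 -1.25] goal-frame [ 1.06 -0.11 -1.23]
fix [ 0.0505 -0.0033  0.1676] F [-4.12 -2.81  2.85] s 0.1455 theta 0.762
```

>>> servo_tool(turn=[[0, 0.1, 0], [0, 0, 0], [0, 0, 0], [0, 0, 0], [0, 0, 0], [0, 0, 0], [0, 0, 0]], translation=[[0.15, -0.1, -0.18], [0.15, 0, -0.18], [0.15, 0, -0.18], [0.15, 0, -0.17], [0.16, 0, -0.16], [0.16, 0, -0.15], [0.16, 0, -0.15]], jaw=[-1, -1, -1, -1, -1, -1, -1])

```text
t: 13.28
position: [0.5982, 0.0282, 0.1409]
eef_rot: [0.562, 0.432, -0.552, 0.439]
ft_force: [-2.4, -1.5, 4.5]
finger_gap: -0.0001
```

Run:
```python
from h import *
plan(-EX,F2W(.1075,0,.1139)); ang()
```

```text
t 13.2833 pos [0.5982 0.0282 0.1409] fix [ 0.093  -0.003   0.1409] F [-2.36 -1.47  4.5 ] gap -0.0001
axes
 [[ 0.018  0.97  -0.241]
 [ 0.001 -0.241 -0.971]
 [-1.     0.017 -0.006]]
turn units [ 0.09 -0.06 -0.19]
shift units now-frame [ 0.9  -0.11 -0.48] goal-frame [ 0.9  -0.1  -0.48]
fix [ 0.093  -0.003   0.1409] F [-2.36 -1.47  4.5 ] s 0.1461 theta 1.086
```

>>> servo_tool(turn=[[0, 0, -0.2], [0, 0, 0], [0, 0, 0], [0, 0, 0], [0, 0, 0], [0, 0, 0]], translation=[[0.16, -0.1, -0.08], [0.16, 0, -0.08], [0.16, 0, -0.08], [0.16, 0, -0.08], [0.15, 0, -0.08], [0.15, 0, -0.06]], jaw=[-1, -1, -1, -1, -1, -1])

```text
t: 13.78
position: [0.6029, 0.0496, 0.1152]
eef_rot: [0.562, 0.438, -0.551, 0.433]
ft_force: [-1.9, 2.9, 5.0]
finger_gap: -0.0003
```

Run:
```python
from h import *
plan(-EX,F2W(.1245,0,.079)); ang()
im,d=cams.get_image("scene");cv2.imwrite("pics/s5.png",cv2.resize(im[100:300,180:460],(790,560))[:,:,::-1])
```

```text
t 13.7833 pos [0.6029 0.0496 0.1152] fix [ 0.115  -0.0023  0.1152] F [-1.89  2.93  5.01] gap -0.0003
axes
 [[ 0.008  0.971 -0.24 ]
 [ 0.015 -0.24  -0.971]
 [-1.     0.004 -0.017]]
turn units [ 0.1  -0.19 -0.05]
shift units now-frame [ 1.21 -0.08 -0.3 ] goal-frame [ 1.21 -0.08 -0.32]
fix [ 0.115  -0.0023  0.1152] F [-1.89  2.93  5.01] s 0.1453 theta 1.305
```

View pics/s5.png

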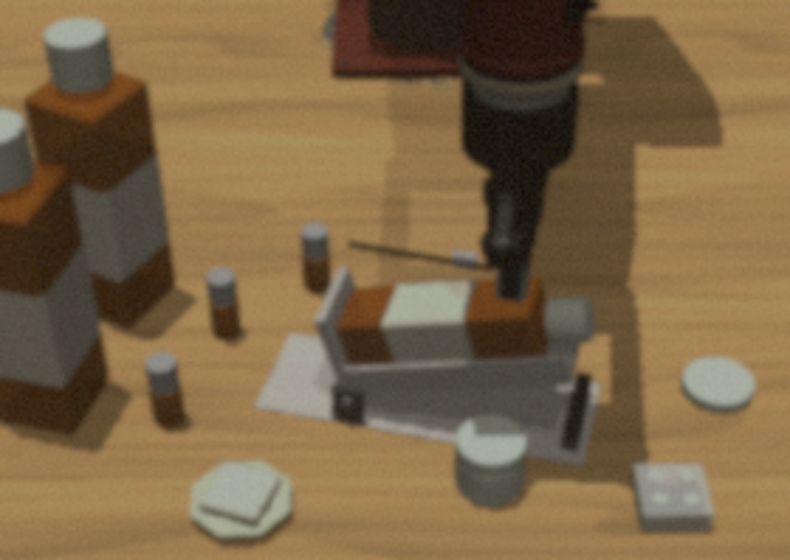

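Cradle close to down, bottle seated in it, jar clear. Slow landing.

>>> servo_tool(turn=[[0, -0.2, 0], [0, 0, 0], [0, 0, 0], [0, 0, 0], [0, 0, 0], [0, 0, 0], [0, 0, 0], [0, 0, 0]], translation=[[0.13, 0, -0.03], [0.13, 0, -0.03], [0.13, 0, -0.03], [0.13, 0, -0.03], [0.13, 0, -0.02], [0.13, 0, 0], [0.13, 0, 0], [0.13, 0, 0]], jaw=[-1, -1, -1, -1, -1, -1, -1, -1])

```text
t: 14.5
position: [0.6075, 0.0639, 0.0856]
eef_rot: [0.562, 0.437, -0.552, 0.434]
ft_force: [-1.0, 4.9, 5.0]
finger_gap: 0.0001
```

Run:
```python
from h import *
plan(-EX,F2W(.1245,0,.079)); ang()
```

```text
t 14.5 pos [0.6075 0.0639 0.0856] fix [ 0.13   -0.0032  0.0856] F [-1.    4.86  4.96] gap 0.0001
axes
 [[ 0.009  0.971 -0.24 ]
 [ 0.012 -0.24  -0.971]
 [-1.     0.005 -0.014]]
turn units [ 0.11 -0.16 -0.06]
shift units now-frame [ 0.22 -0.11  0.18] goal-frame [ 0.22 -0.11  0.18]
fix [ 0.13   -0.0032  0.0856] F [-1.    4.86  4.96] s 0.1436 theta 1.525
```

>>> servo_tool(turn=[[0, 0, 0], [0, 0, 0], [0, 0, 0], [0, 0, 0]], translation=[[0.1, 0, 0], [0.1, 0, 0], [0.1, 0, 0], [0.15, 0, 0]], jaw=[-1, -1, -1, -1])

```text
t: 14.83
position: [0.6094, 0.066, 0.0787]
eef_rot: [0.562, 0.438, -0.551, 0.435]
ft_force: [-22.7, -0.8, 48.4]
finger_gap: -0.0002
```

Run:
```python
from h import *
ang()
```

```text
fix [ 0.1324 -0.0045  0.0787] F [-22.7   -0.84  48.37] s 0.1433 theta 1.573
```

Force has risen to 48 N, so the cradle is on the stop. Lifting off.

>>> servo_tool(turn=[[0, 0, 0], [0, 0, 0], [0, 0, 0], [0, 0, 0], [0, 0, 0], [0, 0, 0], [0, 0, 0], [0, 0, 0], [0, 0, 0], [0, 0, 0]], translation=[[-0.1, 0, 0], [-0.2, 0, 0], [-0.5, 0, 0], [-0.8, 0, 0], [-0.9, 0, 0], [-0.9, 0, 0], [-0.9, -0.5, 0], [-0.9, -0.8, 0], [-0.5, -0.8, 0], [0, -0.8, 0]], jaw=[-1, -1, -1, -1, -1, -1, -1, -1, -1, -1])

```text
t: 15.67
position: [0.5213, 0.0804, 0.251]
eef_rot: [0.559, 0.438, -0.556, 0.433]
ft_force: [1.4, -0.2, 0.2]
finger_gap: 0.0001
```

>>> servo_tool(turn=[[0, 0, 0], [0, 0, 0], [0, 0, 0], [0, 0, 0], [0, 0, 0], [0, 0, 0], [0, 0, 0], [0, 0, 0], [0, 0, 0], [0, 0, 0]], translation=[[0, -0.8, 0], [0, -0.8, 0], [0, -0.8, 0], [0, -0.7, 0], [0, -0.3, 0], [0, 0, 0], [0, 0, 0], [0, 0, 0], [0, 0, 0], [0, 0, 0]], jaw=[-1, -1, -1, -1, -1, -1, -1, -1, -1, -1])

```text
t: 16.5
position: [0.4177, 0.104, 0.2495]
eef_rot: [0.559, 0.436, -0.557, 0.433]
ft_force: [0.3, 0.4, -0.8]
finger_gap: 0.0003
```

Run:
```python
from h import *
ang()
im,d=cams.get_image("scene");P=cloud("scene",d);cv2.imwrite("pics/s6.png",cv2.resize(im[100:300,180:460],(790,560))[:,:,::-1])
it,dt=cams.get_image("top");T=cloud("top",dt);cv2.imwrite("pics/t6.png",cv2.resize(it[120:320,180:480],(780,520))[:,:,::-1])
for P in(P,T):
    L=(P-H)@np.column_stack([EX,EY,[0,0,1.]])
    m=(L[...,0]>-.02)&(L[...,0]<.16)&(abs(L[...,1])<.022)&(L[...,2]>.06)&(L[...,2]<.1)
    q=L[m]; print("top face",len(q),np.median(q[:,2]),"slope",np.polyfit(q[:,0],q[:,2],1), "x ext",np.percentile(q[:,0],[1,99]))
    m=(L[...,2]>.041)&(L[...,2]<.05)&(L[...,1]<-.045)&(L[...,1]>-.12)&(abs(L[...,0]-.118)<.04)
    r=cv2.minAreaRect((L[m][:,:2]*1000).astype(np.float32)); print("jar",m.sum(),r)
```

```text
fix [0.1216 0.1907 0.2495] F [ 0.32  0.43 -0.76] s 0.2551 theta 0.742
top face 1102 0.0781088843802174 slope [-0.04533075  0.08168721] x ext [-0.0054858   0.15756744]
jar 377 ((116.65556335449219, -81.36991882324219), (49.643821716308594, 50.07468032836914), 24.652742385864258)
top face 1684 0.07926516078039048 slope [-0.03633304  0.08230984] x ext [-0.00432402  0.15762726]
jar 422 ((118.52693176269531, -77.33570098876953), (48.919315338134766, 49.8874626159668), 43.07042694091797)
```

View pics/s6.png

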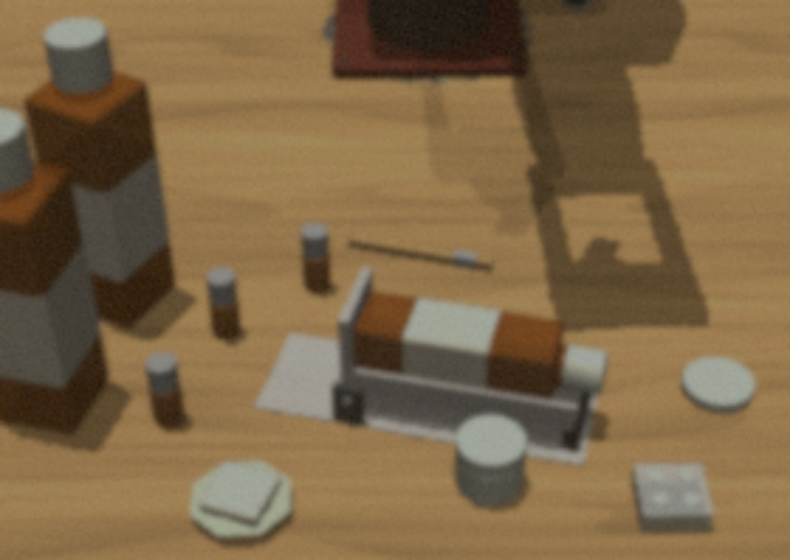

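View pics/t6.png

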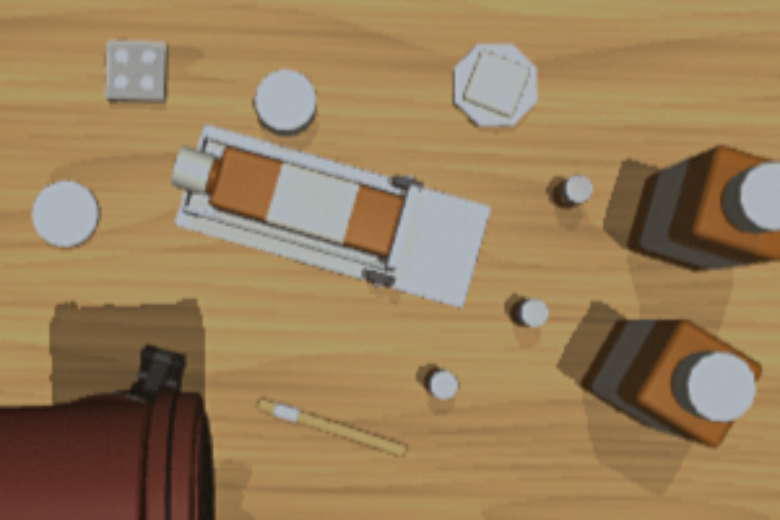

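The bottle lies down in the cradle, the plate rests on the bar, the jar stands clear, and nothing else has moved. I'll do a cleaner slope check over the body only before handing in.

Run:
```python
from h import *
from workcell import ticket
it,dt=cams.get_image("top");P=cloud("top",dt)
L=(P-H)@np.column_stack([EX,EY,[0,0,1.]])
m=(L[...,0]>.015)&(L[...,0]<.135)&(abs(L[...,1])<.018)&(L[...,2]>.06)&(L[...,2]<.1)
q=L[m];sl=np.polyfit(q[:,0],q[:,2],1);print(sl,bot.read_state()["t"])
if abs(sl[0])<.05: ticket.sign_off(); print("signed")
```

```text
[9.07478642e-05 7.93005225e-02] 16.65
the job is handed in; nothing more can be done
signed
```

I handed the job in at 16.65 s with the bottle lying down in its cradle. The system gives no verdict, so these are my own final checks.

- **Jar:** I pushed it sideways with the part-open fingertips, and it stands about 77–81 mm to the -y side of the cradle's middle line (59 mm needed).
- **Bottle and cradle:** I pushed the upper part of the bottle over with shut fingertips and slowed to about 0.3 rad/s for the landing. At touchdown the wrist force rose to about 50 N, within the 120 N limit, and I lifted straight off.
- **Final check:** The bottle's upper face is level (slope about 0.0001) at 79 mm, the height expected when it is fully down. The robot is clear of everything, and by eye the other things are where they started.
- **Disagreement:** An earlier slope fit gave -0.04, most likely because it took in the cap and foot plate edges. Fitting the bottle's body alone gave zero.

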